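# Find the end-heavy pen on the knife-edge balance

### The arm

A 6-joint arm with a two-finger parallel gripper is mounted at the origin on the work surface. World frame = base frame: x ahead of the robot, y to its left, z up, the work surface at z = 0. Lengths are in mm, angles in rad, forces in N, time in s.
With the tool pointing down it reaches from about 425 to 950 mm from the base axis. Payload 14.7 kg.
Tool frame: the origin (TCP) lies at the centre of the arm's flange, where the gripper is bolted on; the fingertips stand 173 mm ahead of it and the grasp point (between the pads) lies 155 mm ahead of it; z points along the fingers, y is the line along which they close (so a half turn about z gives the same grasp; the last joint's range is limited). The gripper opens to 85 mm and grips with 20 to 120 N. Pads are 22 mm wide; open, the fingers measure 114 mm over their backs; the gripper's body (76 mm by 85 mm) begins 54 mm behind the grasp point. The pads swing forward as they close: fully open they stand 13 mm farther back than shut.
Start: joints at [-1.28, 0.48, 1.596, -0, 1.065, -0.047], TCP at [215.434, -613.255, 404.697] pointing down, gripper open.
Joint ranges: [-2.75, 2.75], [-0.82, 2.05], [0.23, 2.67], [-1.56, 4.7], [0.09, 2.69], [-2.92, 2.92]. Speed limits (rad/s): [1.89, 1.89, 2.39, 3.01, 3.01, 3.01].

### API

Orientations are given as a unit quaternion [w, x, y, z].
In Python, from bench import robot gives the robot as it stands.
- The arm moves only by the tool send_rows, never from a script. Its argument "rows" is one flat list of numbers, 6 for each row, row after row: the shift along the tool's x, y, z each as a share of 0.2 m, from -1 to 1, then the turn, a rotation vector about the tool's x, y, z each as a share of 60 degrees, from -1 to 1. A call has 1 to 8 rows; each row is the pose to reach, as a shift and turn from the pose commanded when the call began, along the tool's axes at that moment; what a row does not reach only later rows make up. A row lasts 1/10 s, in which the tool goes at most 50 mm and 8.59 degrees, less where a joint would pass 70% of its speed; a pose out of reach is approached as far as the arm can. A call with a number of a shift or a turn outside -1 to 1 is refused whole. A call with a gripper value outside its range is refused whole. "hand" is the opening, from -1 (shut) to 1 (fully open), so that 0 is half open, set as the call begins (left out, the last holds). The fingers move at their own pace and stop on an object; the grip force is fixed at half the most. Time passes only in rows, so rows that repeat a pose let the fingers close. It gives the time, the measured TCP pose, the force, the opening and the grip force at its end, in the units of the state.
- robot.get_obs(): the state, without advancing time (a new reading comes with each control period).
- robot.snapshot(name): name is "scene" or "side" or "wrist"; returns (picture, depth): 480x640x3 uint8, red, green, blue; 480x640 float32, mm along the optical axis (not along the pixel's ray), 0 where there is no reading.
- robot.camera_params(name): a dict with "intrinsics" (3x3 intrinsics, pixels), "extrinsics" (4x4, takes a point from camera to world coordinates); the wrist camera has in their place "T_tool_cam" (4x4, takes a point from camera to tool coordinates, whose origin is the TCP and whose axes are the flange's). Camera axes: x right, y down, z forward; pixel columns grow to the right and rows downward; lengths in mm; the calibration is good to about 2 mm. The wrist camera is an equidistant fisheye: a pixel r from the principal point sees the ray r / f radians off the axis. A picture is of the moment at which its call begins: read the wrist's pose just before it. camera_params takes no time and is no camera call.
- robot.job_done(): hands the job in; it is judged then, once.
Trained networks look in the newest picture that a camera, given by its name, has taken for a name from the list of things; names that differ only in an ending like _2 or _b are one class to them, and where a whole thing is asked for, a point or a joint stands for the part that bears it (a point fixed in the world has none). Each returns a list of dicts, best first, with "confidence" (0 to 1); they miss things now and then, are a little off and sometimes report something else, mostly with a low value. They report only what shows in the picture. A call takes as long as a camera call. They do not tell look-alikes from the thing itself.
- robot.cut_out(camera, target): "region" (480x640 bool, what is visible of it) and "pixel" ([column, row] in pixels, amid what is visible of it).
The state is a dict: "time": time; "joint_pos": joint angles; "joint_vel": joint speeds; "joint_torque": joint torques, N m; "tcp_pos": TCP position; "ee_rot": TCP orientation; "contact_force": force on the tool from outside, world axes, zero at the start; "wrist_torque": the same for the moment, N m; "width": opening from 0.0 (shut) to 1.0 (fully open); "finger_force": force on a finger pad.
Only numpy, scipy, OpenCV 4.12 (cv2) and the standard library are available. Lean on these libraries where they do the work, as an engineer would, in place of code of your own. Each camera call takes 0.05 s, during which the arm holds its last target. There are 200 camera calls.

### The job

One of the two pens on the sloping stand is heavy at one end. Before rejecting either, lay one of them in the balance's saddles with its middle over the knife edge and let go, to see whether it stays level or tips. Finish with the faulty pen lying flat in the red reject tray and the sound pen lying centred and level on the balance; lay the pens down rather than dropping them, and leave the other things on the bench where they are.

Things in the scene. Friction and masses are not known exactly. Their poses are not given: they have to be found in the camera images.
- pen_a_mid (a point): black round capped pen, 150 mm long, 16 mm thick, 34 to 50 g, rounded ends, brass bands, thin clip on its +x half. Point: the pen's centre, at the middle band; x along the pen. The two look alike; exactly one (either, drawn afresh each time) has its weight about 14 mm off the middle. Starts in one of the stand's two places.
- pen_b_mid (a point): black round capped pen, 150 mm long, 16 mm thick, 34 to 50 g, rounded ends, brass bands, thin clip on its +x half. Point: the pen's centre, at the middle band; x along the pen. The two look alike; exactly one (either, drawn afresh each time) has its weight about 14 mm off the middle. Starts in one of the stand's two places.
- stand: fixed white stand, 180 x 150 mm, 135 mm high; origin under its centre. Its plate slopes up 28 degrees towards its -x (the robot's side). Two pens lie on it, centres at x 17, y +-40, z 107 mm, axes rising 28 degrees to -x, each in two V saddles 45 mm either side of its middle and against a stop at its low end; 32 mm free below the axis between the saddles, square to the slope. Pens lift off square to the slope.
- balance: fixed balance, dark foot 210 x 70 mm; origin under its centre, x along the beam. Knife edge along y at x 0, z 45 mm. The beam on it: 10 mm wide, top at z 51, two V saddles (26 mm wide, 12 long) at x +-50. White marker plates 74 mm high at x +-98. A seated pen lies along x, either way round, its centre at x 0, y 0, z 78 mm, 27 mm free below its axis between the saddles.
- beam_mid (a point): moving point, fixed to the beam 33 mm above the knife edge, half-way between the saddles: where the centre of a centred pen lies. Axes as the balance's when level, tilting with the beam.
- beam (a joint): tilt of the light beam about the knife edge, rad: 0 level, positive with its end at the balance's +x down, stops at +-0.17. A weak spring levels it when empty. A sound pen laid within 5 mm of the middle leaves it within 0.07 of level; the faulty pen, centred, tips it beyond 0.12. It settles within a second.
- reject_tray: fixed open red tray, 130 (x) x 210 (y) mm outside, 25 mm high, walls and floor 4 mm thick. Origin at the centre of its underside. A pen lying flat in it has its centre 12 mm above the origin.
- loupe: bystander, leave it alone: folding magnifier, dark metal, 45 x 40 x 39 mm, origin under its centre.
- ink: bystander, leave it alone: small ink jar, 56 mm across, 60 mm high, origin under its centre.
- scale_rule: bystander, leave it alone: flat steel rule, 20 x 150 x 4 mm, origin under its centre.
Mind the look-alikes: they are no part of the job. What is shaped like the part that bears pen_b_mid but purple or white is not meant.

How it is judged:
By the outcome, as a careful person would: the job done as asked, in the order asked, and still so for the second after the job is handed in, with the robot touching nothing.
It also fails if it takes over 72 s, if anything falls off the work surface, if the arm or the gripper's body presses on something with over 40 N, if the wrist force passes 120 N, or if a joint passes its speed limit or range.

## Working session

There is one attempt and no reset: what is moved stays moved. The work goes in short steps, Python scripts to look and compute and a tool call to move; the robot and the scene stay as the last step left them, time stands still between calls to the robot, and variables do not carry over. Pictures are saved under pics/ and viewed, at most 10 in all, crops included, and the job is handed in when it is done.

Besides the shell and the picture viewer there is one more tool, called after ">>>" as name(argument=value, ...) on one line, values as JSON. send_rows: Moves the arm, as the interface text tells. Shift numbers are shares of 0.2 m and turn numbers shares of 60 degrees, none past 1 either way. Its arguments: {"type":"object","properties":{"rows":{"type":"array"},"hand":{"type":"number"}},"required":["rows"]}

```bash
ls; mkdir -p pics; python3 - <<'E'
from bench import robot
import cv2, numpy as np
o=robot.get_obs(); print(o['time'],o['tcp_pos'],o['ee_rot'],o['width'])
for n in ['scene','side']:
    p,d=robot.snapshot(n); cv2.imwrite(f'pics/{n}0.png',p[:,:,::-1]); np.savez(f'{n}0.npz',p=p,d=d)
    c=robot.camera_params(n); print(n,c)
    for t in ['pen_a_mid','stand','balance','reject_tray','beam_mid','loupe','ink','scale_rule']:
        for r in robot.cut_out(n,t): print(t,r['confidence'],r['pixel'],r['region'].sum())
print(robot.camera_params('wrist'))
E
```

```text
pics
0.0 [ 215.36135129 -613.05145702  404.05758585] [-6.28352691e-04  9.85768587e-01  1.68106785e-01 -8.31127494e-05] 0.9984563268715232
scene {'intrinsics': array([[517.07784825,   0.        , 325.61338968],
       [  0.        , 517.07784825, 238.68909647],
       [  0.        ,   0.        ,   1.        ]]), 'extrinsics': array([[ 1.91128242e-01,  8.05313488e-01, -5.61195314e-01,
         1.08485787e+03],
       [ 9.81548100e-01, -1.53443870e-01,  1.14097789e-01,
        -1.11939576e+02],
       [ 5.77250715e-03, -5.72647504e-01, -8.19781382e-01,
         9.49603095e+02],
       [ 0.00000000e+00,  0.00000000e+00,  0.00000000e+00,
         1.00000000e+00]])}
pen_a_mid 0.75 [355.5, 265.9] 604
stand 0.57 [327.5, 276.6] 6911
balance 0.65 [448.3, 264.8] 3305
reject_tray 0.86 [181.9, 302.5] 6559
beam_mid 0.83 [453.0, 253.1] 623
beam_mid 0.17 [328.3, 275.7] 6738
loupe 0.84 [430.5, 360.9] 757
ink 0.65 [246.7, 392.9] 1008
scale_rule 0.64 [354.9, 261.8] 686
scale_rule 0.44 [183.4, 302.3] 6644
side {'intrinsics': array([[575.315943  ,   0.        , 317.35802274],
       [  0.        , 575.3
[... 520 characters left out ...]
05.5] 8596
reject_tray 0.74 [366.1, 206.2] 3314
beam_mid 0.71 [226.2, 379.8] 1554
loupe 0.92 [147.6, 313.7] 1115
ink 0.56 [239.3, 212.1] 897
scale_rule 0.6 [177.4, 274.1] 586
{'intrinsics': array([[371.64829954,   0.        , 316.97564484],
       [  0.        , 371.64829954, 236.5525274 ],
       [  0.        ,   0.        ,   1.        ]]), 'T_tool_cam': array([[ 3.45066111e-04, -9.58424730e-01, -2.85345262e-01,
         7.31978352e+01],
       [ 9.99999938e-01,  3.09370743e-04,  1.70171106e-04,
        -5.30646168e-01],
       [-7.48187202e-05, -2.85345303e-01,  9.58424777e-01,
         2.96707850e+01],
       [ 0.00000000e+00,  0.00000000e+00,  0.00000000e+00,
         1.00000000e+00]])}
```

View pics/scene0.png

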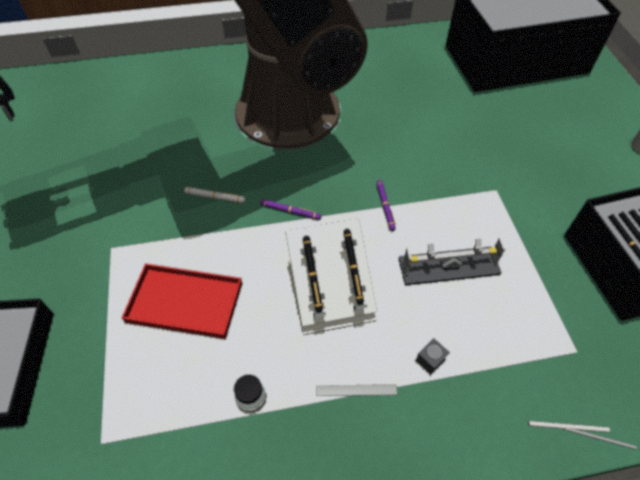

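View pics/side0.png

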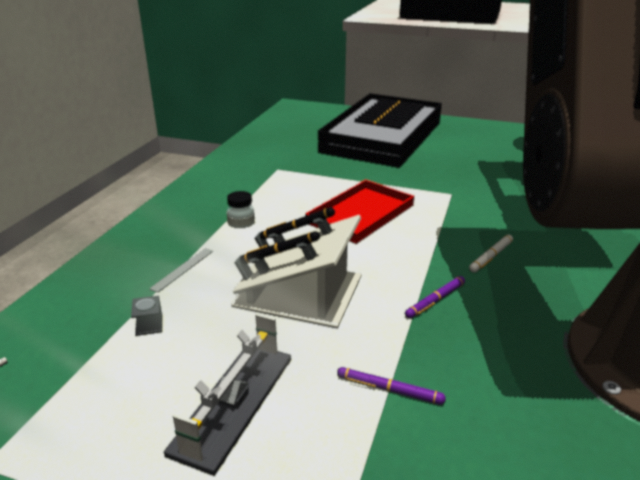

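The scene shows the two black pens on the stand at scene (312,273) and (354,266). The tray is at (183,300), the balance at (450,262), the loupe at (432,356), the ink at (249,393) and the rule at (356,390).
What could be taken for the pens: the purple pens at (291,209) and (386,205), and the white pen at (214,195), which are look-alikes lying on the bench. I choose the two black ones on the stand.

```bash
cat > h.py <<'E'
import numpy as np, cv2
from bench import robot
from scipy.spatial.transform import Rotation as R
def tool(o=None):
    o=o or robot.get_obs(); T=np.eye(4); q=np.array(o['ee_rot']); T[:3,:3]=R.from_quat(q[[1,2,3,0]]).as_matrix(); T[:3,3]=o['tcp_pos']; return T
def cloud(name,d,T=None):
    c=robot.camera_params(name); K=c['intrinsics']; v,u=np.mgrid[:480,:640].astype(float)
    x=(u-K[0,2])/K[0,0]; y=(v-K[1,2])/K[1,1]
    if name=='wrist':
        r=np.hypot(x,y)+1e-9; s=np.tan(np.minimum(r,1.5))/r; x,y=x*s,y*s; E=T@c['T_tool_cam']
    else: E=c['extrinsics']
    P=np.stack([x*d,y*d,d*1.0],-1)@E[:3,:3].T+E[:3,3]; P[d==0]=np.nan; return P
def rows(Tgt,T):
    "shift/turn shares from T to Tgt"
    A=np.linalg.inv(T)@Tgt; return np.round(np.r_[A[:3,3]/200, R.from_matrix(A[:3,:3]).as_rotvec(degrees=True)/60],4)
E
python3 - <<'E'
from h import *
for n in ['scene','side']:
    f=np.load(n+'0.npz'); p,d=f['p'].astype(int),f['d']; P=cloud(n,d); Z=P[...,2]
    on=~np.isnan(Z)
    red=(p[...,0]>120)&(p[...,1]<60)&(p[...,2]<60)
    q=P[red&on]; (c,s,a)=cv2.minAreaRect(q[:,:2].astype(np.float32)); print(n,'tray',c,s,a,np.median(q[:,2]))
    # black pens: high and dark
    blk=on&(Z>70)&(Z<160)&(p.max(-1)<70)&(P[...,0]>350)&(P[...,0]<900)&(abs(P[...,1])<500)
    k,l,st,ce=cv2.connectedComponentsWithStats(blk.astype(np.uint8))
    for i in range(1,k):
        if st[i,4]>60:
            q=P[l==i]; m=q.mean(0); w,v=np.linalg.eigh(np.cov((q-m).T)); ax=v[:,2]; t=(q-m)@ax
            print(n,'blk',ce[i],st[i,4],m.round(1),ax.round(3),(t.max()-t.min()).round(1),(m+ax*(t.max()+t.min())/2).round(1))
    w=on&(Z>15)&(Z<150)&(P[...,0]>350)&(P[...,0]<900)
    k,l,st,ce=cv2.connectedComponentsWithStats(w.astype(np.uint8))
    for i in range(1,k):
        if st[i,4]>100:
            q=P[l==i]; c=cv2.minAreaRect(q[:,:2].astype(np.float32)); print(n,'obj',ce[i].round(),st[i,4],np.round(c[0],1),np.round(c[1],1),round(c[2],1),'zmax',q[:,2].max().round(1))
E
```

```text
scene tray (539.787353515625, -294.61474609375) (208.80682373046875, 129.86216735839844) 69.4214859008789 4.410469516521971
scene blk [349.61083744 249.80788177] 203 [555.6  42.7 126.7] [-0.887  0.004  0.461] 53.4 [556.1  42.7 126.5]
scene blk [308.96551724 257.13300493] 203 [557.5 -36.5 126.8] [-0.888  0.     0.46 ] 53.6 [557.6 -36.5 126.8]
scene blk [353.91891892 279.88288288] 111 [606.2  41.1  98.6] [-0.855  0.077  0.514] 51.2 [609.   40.9  96.9]
scene blk [312.8989899  286.77777778] 99 [606.9 -38.3  99.6] [-0.838  0.108  0.535] 51.1 [611.1 -38.8  96.9]
scene obj [612. 245.] 6236 [629.5 624.1] [228.  142.8] 4.1 zmax 129.6
scene obj [330. 272.] 7241 [567.6   4.7] [175.6 150.4] 1.0 zmax 149.2
scene obj [454. 255.] 1167 [550.4 267. ] [202.3  47.1] 85.9 zmax 81.8
scene obj [181. 299.] 1149 [ 538.2 -295.1] [211.4 132.4] 69.4 zmax 30.1
scene obj [ 19. 353.] 4693 [ 616.2 -587.8] [235.5  86. ] 6.0 zmax 67.1
scene obj [432. 354.] 601 [752.5 163. ] [40.3 46.7] 31.8 zmax 46.3
scene obj [249. 392.] 949 [ 763.5 -182.5] [52.7 52.5] 62.6 zmax 64.6
side tray (550.7394409179688, -223.60174560546875) (367.7784423828125, 151.93328857421875) 77.58366394042969 1.3006263187393188
side blk [293.31330749 236.67829457] 1548 [567.6  12.6 108.7] [ 0.731 -0.59  -0.342] 171.0 [577.6   4.5 104. ]
side blk [327.57281553 272.88349515] 103 [495.6  57.1  83.7] [ 0.126 -0.818 -0.561] 76.5 [495.6  57.4  83.9]
side obj [422.  54.] 5632 [  624.9 -1398.1] [549.6  47.2] 0.5 zmax 150.0
side obj [380. 126.] 5592 [ 599.3 -748.6] [381.4 229.1] 83.1 zmax 62.6
side obj [305. 251.] 7387 [ 550.5 -159.8] [501.2 186. ] 85.1 zmax 145.0
side obj [240. 206.] 718 [ 756.8 -179.4] [55.8 53.1] 79.9 zmax 59.0
side obj [145. 307.] 547 [751.3 164. ] [40.3 50.9] 31.7 zmax 42.3
side obj [224. 387.] 3410 [555.1 267.9] [203.2  32. ] 86.3 zmax 78.4
```

>>> send_rows(rows=[0.78, -0.7, 0, 0, 0, 0, 0.78, -0.7, 0, 0, 0, 0, 0.78, -0.7, 0, 0, 0, 0, 0.78, -0.7, 0, 0, 0, 0, 0.78, -0.7, 0, 0, 0, 0], hand=0.2)

```text
time: 1.4
tcp_pos: [317.6, -425.5, 404.8]
ee_rot: [-0.001, 0.986, 0.169, 0.0]
contact_force: [-1.2, -0.1, -1.1]
width: 0.6
finger_force: 0.0
```

>>> send_rows(rows=[0.78, -0.7, 0, 0, 0, 0, 0.78, -0.7, 0, 0, 0, 0, 0.78, -0.7, 0, 0, 0, 0, 0.78, -0.7, 0, 0, 0, 0, 0.78, -0.7, 0, 0, 0, 0])

```text
time: 1.9
tcp_pos: [418.5, -242.2, 404.9]
ee_rot: [-0.0, 0.986, 0.17, 0.0]
contact_force: [-0.6, -0.0, -0.6]
width: 0.597
finger_force: 0.0
```

>>> send_rows(rows=[0.78, -0.7, 0, 0, 0, 0, 0.78, -0.7, 0, 0, 0, 0, 0.78, -0.7, 0, 0, 0, 0, 0.78, -0.7, 0, 0, 0, 0, 0.78, -0.7, 0, 0, 0, 0])

```text
time: 2.4
tcp_pos: [519.8, -58.7, 404.9]
ee_rot: [-0.0, 0.986, 0.17, 0.001]
contact_force: [-0.7, -0.4, 0.7]
width: 0.599
finger_force: 0.0
```

>>> send_rows(rows=[0.78, -0.7, 0, 0, 0, 0.32, 0.78, -0.7, 0, 0, 0, 0.32, 0.78, -0.7, 0, 0, 0, 0.32, 0.78, -0.7, 0, 0, 0, 0.32, 0.78, -0.7, 0, 0, 0, 0.32, 0.78, -0.7, 0, 0, 0, 0.32, 0.78, -0.7, 0, 0, 0, 0.32])

```text
time: 3.1
tcp_pos: [618.4, 121.0, 404.3]
ee_rot: [0.0, 1.0, 0.002, -0.0]
contact_force: [0.2, -1.4, -0.0]
width: 0.599
finger_force: 0.0
```

```bash
python3 - <<'E'
from h import *
o=robot.get_obs(); T=tool(o); print(o['time'],o['width'],o['joint_pos']); print(T.round(3))
p,d=robot.snapshot('wrist'); np.savez('w1.npz',p=p,d=d,T=T); cv2.imwrite('pics/w1.png',p[:,:,::-1])
for t in ['pen_a_mid','balance','beam_mid','stand']:
    for r in robot.cut_out('wrist',t): print(t,r['confidence'],r['pixel'],r['region'].sum())
E
```

```text
3.1 0.5992953871109465 [ 1.45253989e-01  4.52933729e-01  1.64433242e+00 -5.05646761e-04
  1.04530901e+00  1.71313829e+00]
[[ 1.00000e+00  3.00000e-03 -1.00000e-03  6.18395e+02]
 [ 3.00000e-03 -1.00000e+00 -1.00000e-03  1.20996e+02]
 [-1.00000e-03  1.00000e-03 -1.00000e+00  4.04322e+02]
 [ 0.00000e+00  0.00000e+00  0.00000e+00  1.00000e+00]]
pen_a_mid 0.92 [408.5, 245.7] 2336
balance 0.25 [272.7, 63.7] 2431
beam_mid 0.56 [183.4, 273.9] 2370
stand 0.64 [439.8, 251.2] 20604
```

View pics/w1.png

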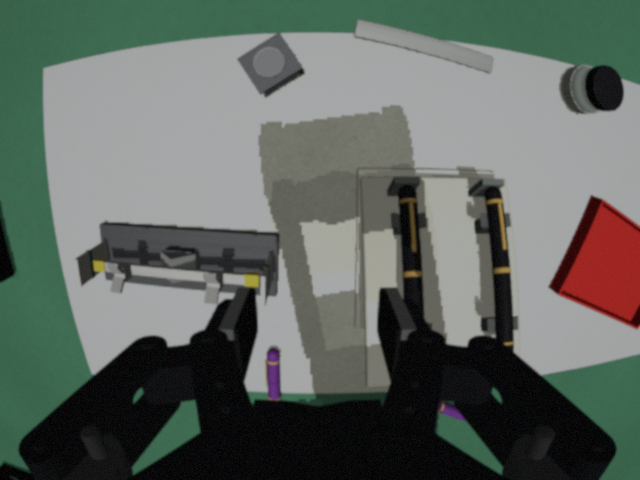

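Both black pens lie on the stand, with middle bands at (412,273) and (502,270) and clips at their low ends. The balance beam runs between (100,268) and (258,282). The purple pens are off the stand, so the choice is confirmed.

```bash
python3 - <<'E'
from h import *
f=np.load('w1.npz'); p,d,T=f['p'].astype(int),f['d'],f['T']; P=cloud('wrist',d,T); Z=P[...,2]
cam=(T@robot.camera_params('wrist')['T_tool_cam'])[:3,3]; print('cam',cam.round(1))
gold=(p[...,0]>110)&(p[...,0]-p[...,2]>60)&(p[...,1]>70)
k,l,st,ce=cv2.connectedComponentsWithStats(gold.astype(np.uint8))
for i in range(1,k):
    if st[i,4]>8:
        q=P[l==i]; print('gold',ce[i].round(1),st[i].tolist(),np.nanmedian(q,0).round(1))
yy,xx=np.mgrid[:480,:640]
for a,b in ((385,430),(480,518)):
    m=(xx>a)&(xx<b)&(yy>180)&(yy<340)&(Z>85)&(Z<160)&((p.max(-1)<70)|gold)
    m&=~((xx<425)&(yy>285)&(a==385))
    q=P[m]; c=np.median(q,0); q=q[np.linalg.norm(q-c,axis=1)<80]; c=q.mean(0); w,v=np.linalg.eigh(np.cov((q-c).T)); ax=v[:,2]; print('pen',len(q),c.round(1),ax.round(3),'pitch',np.degrees(np.arcsin(abs(ax[2]))).round(1))
# balance saddles
m=(xx<300)&(yy>200)&(yy<300)&(P[...,1]>140)&(P[...,0]<640)
for lo,hi in ((47,54),(62,85)):
    mm=m&(Z>lo)&(Z<hi)
    k,l,st,ce=cv2.connectedComponentsWithStats(mm.astype(np.uint8))
    for i in range(1,k):
        if st[i,4]>15:
            q=P[l==i]; print('bal',lo,ce[i].round(),st[i,4],q.mean(0).round(1),q.min(0).round(1),q.max(0).round(1))
E
python3 - <<'E'
import cv2
p=cv2.imread('pics/w1.png'); a=cv2.resize(p[200:320,60:300],None,fx=3.3,fy=3.3,interpolation=cv2.INTER_CUBIC); cv2.imwrite('pics/w1bal.png',a)
E
```

```text
cam [691.4 121.9 374.6]
gold [500.6 219.7] [490, 199, 16, 50, 198] [624.3 -33.2  95.4]
gold [ 98.4 265.8] [93, 261, 12, 11, 111] [562.3 352.2  52.5]
gold [503.2 269.8] [496, 267, 14, 6, 64] [585.3 -32.  114.3]
gold [411.2 273.5] [406, 271, 12, 5, 45] [583.9  48.6 114.3]
gold [251.4 280.3] [245, 274, 14, 13, 167] [551.6 183.6  52.6]
gold [508.7 343.2] [505, 342, 8, 3, 19] [532.2 -35.3 143.5]
pen 1558 [604.9  47.9 100.6] [-0.869 -0.035  0.494] pitch 29.6
pen 2365 [580.6 -30.6 113.6] [-0.9   -0.017  0.435] pitch 25.8
bal 47 [ 98. 264.] 305 [563.3 353.2  51.3] [547.  327.7  47. ] [578.1 365.9  54. ]
bal 47 [167. 272.] 844 [557.7 270.4  51.7] [549.2 225.4  47.2] [567.8 313.7  54. ]
bal 47 [267. 269.] 32 [562.4 168.   50.6] [552.9 166.5  47.1] [565.9 171.   53.1]
bal 47 [241. 278.] 460 [553.  194.3  51.9] [545.4 176.9  47.1] [561.  214.7  54. ]
bal 62 [ 80. 270.] 288 [563.7 364.2  70.8] [547.1 361.6  62. ] [578.3 368.8  76.8]
bal 62 [118. 277.] 397 [559.4 316.1  73.3] [544.4 309.9  62.2] [575.  325.   81.2]
bal 62 [263. 285.] 174 [555.6 169.1  72.6] [536.7 166.9  62.2] [566.1 172.   76.6]
bal 62 [212. 286.] 393 [554.  217.2  73.3] [541.9 211.2  62. ] [569.2 224.9  80.9]
```

View pics/w1bal.png

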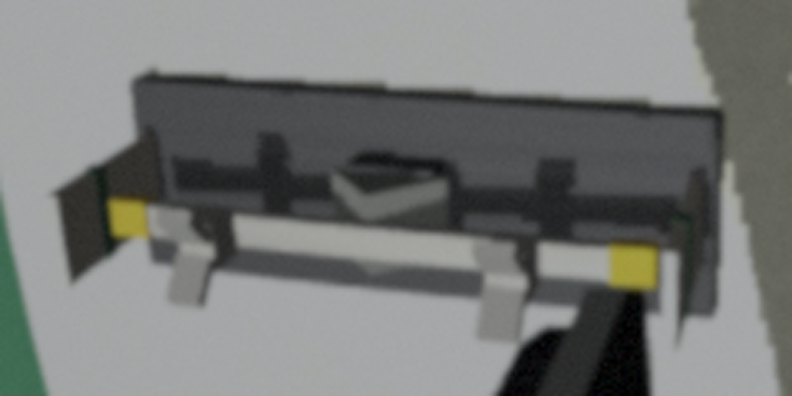

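```bash
cat >> h.py <<'E'
def pose(c,yaw,pitch,back):
    "tool pose: grasp point 'back' mm off point c; x along yaw, tilted down by pitch (deg)"
    x=R.from_euler('ZY',[yaw,pitch],degrees=True).as_matrix(); M=np.eye(4); M[:3,:3]=x@np.diag([1,-1,-1.]); M[:3,3]=np.array(c)-M[:3,2]*(155+back); return M
E
python3 - <<'E'
from h import *
print(rows(pose([579,45,107],1.3,28,90),tool()))
E
```

```text
[ 0.3777  0.3656  0.4082 -0.0049 -0.4668 -0.02  ]
```

>>> send_rows(rows=[0.375, 0.365, 0.41, -0.005, -0.467, -0.02, 0.375, 0.365, 0.41, -0.005, -0.467, -0.02, 0.375, 0.365, 0.41, -0.005, -0.467, -0.02, 0.375, 0.365, 0.41, -0.005, -0.467, -0.02, 0.375, 0.365, 0.41, -0.005, -0.467, -0.02, 0.375, 0.365, 0.41, -0.005, -0.467, -0.02])

```text
time: 3.95
tcp_pos: [693.7, 48.8, 323.0]
ee_rot: [0.003, 0.97, 0.011, -0.241]
contact_force: [-1.1, 0.7, 0.6]
width: 0.6
finger_force: 0.0
```

```bash
cat > pen.py <<'E'
from h import *
import sys
o=robot.get_obs(); T=tool(o); print(o['time'],o['width']); print(T[:3].round(3))
p,d=robot.snapshot('wrist'); np.savez(sys.argv[1]+'.npz',p=p,d=d,T=T); cv2.imwrite(f'pics/{sys.argv[1]}.png',p[:,:,::-1]); p=p.astype(int)
P=cloud('wrist',d,T); cam=(T@robot.camera_params('wrist')['T_tool_cam'])[:3,3]
gold=(p[...,0]>95)&(p[...,0]-p[...,2]>50)&(p[...,1]>60)
k,l,st,ce=cv2.connectedComponentsWithStats(gold.astype(np.uint8))
for i in range(1,k):
    if st[i,4]>8:
        q=np.nanmedian(P[l==i],0); g=(np.linalg.inv(T)@np.r_[q,1])[:3]; print('gold',ce[i].round(1),st[i].tolist(),'world',q.round(1),'tool',g.round(1))
E
python3 pen.py w2
```

```text
3.95 0.6000811496843109
[[ 8.83000e-01  2.40000e-02 -4.68000e-01  6.93709e+02]
 [ 2.10000e-02 -1.00000e+00 -1.10000e-02  4.88270e+01]
 [-4.68000e-01 -0.00000e+00 -8.84000e-01  3.23024e+02]]
gold [627.3 153.8] [615, 142, 25, 24, 34] world [ 624.7 -247.4   25.5] tool [ 72.1 294.5 298.4]
gold [319.9 151. ] [308, 149, 24, 5, 103] world [636.3  46.5  86.1] tool [ 60.1   1.  236.3]
gold [455.7 155.4] [446, 154, 19, 4, 65] world [638.  -31.9  86.3] tool [ 59.9  79.4 236.2]
gold [319.1 191.1] [317, 156, 6, 71, 361] world [618.6  46.5  98.9] tool [ 38.5   0.6 233.2]
gold [456.1 193.7] [452, 161, 9, 66, 274] world [619.6 -33.4  98.9] tool [ 37.7  80.5 233.6]
gold [  4.3 212.7] [0, 207, 11, 12, 97] world [562.6 351.6  52.4] tool [  17.2 -305.8  297.2]
gold [146.9 219.7] [140, 214, 15, 14, 156] world [553.9 185.3  52.6] tool [   5.9 -139.7  302.9]
gold [582.5 257.8] [533, 236, 107, 42, 177] world [ 480.5 -265.6   26.1] tool [-55.9 309.4 365.6]
gold [319.  253.3] [308, 251, 23, 6, 116] world [584.1  45.7 114.4] tool [  0.7   0.5 235.7]
gold [447.3 253.1] [438, 251, 19, 6, 91] world [585.7 -32.9 114.5] tool [  0.5  79.2 235.7]
gold [319.7 342.2] [313, 341, 14, 3, 25] world [530.5  43.7 143.7] tool [-60.4   1.3 234.9]
```

View pics/w2.png

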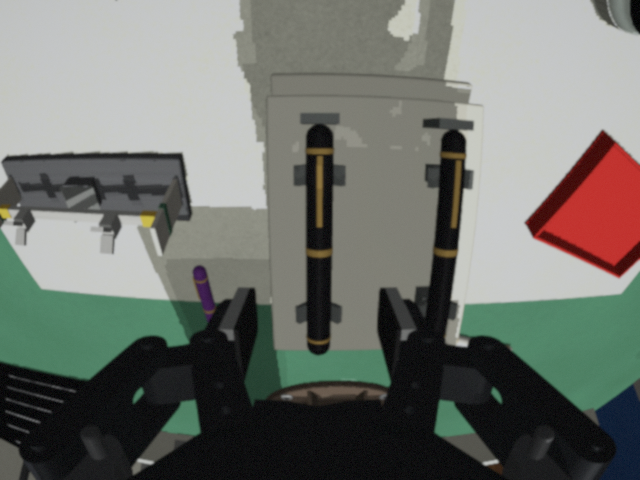

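The L pen is centred under the tool: its middle band is at (319,253) and the stand's saddles are at (320,175) and (318,313). The fingers are clear on both sides.

>>> send_rows(rows=[0.003, 0.004, 0.15, 0, 0, 0, 0.003, 0.004, 0.25, 0, 0, 0, 0.003, 0.004, 0.33, 0, 0, 0, 0.003, 0.004, 0.38, 0, 0, 0, 0.003, 0.004, 0.41, 0, 0, 0, 0.003, 0.004, 0.43, 0, 0, 0, 0.003, 0.004, 0.443, 0, 0, 0, 0.003, 0.004, 0.443, 0, 0, 0])

```text
time: 4.8
tcp_pos: [652.8, 47.3, 244.4]
ee_rot: [0.003, 0.97, 0.012, -0.242]
contact_force: [0.4, 0.8, -0.2]
width: 0.602
finger_force: 0.0
```

>>> send_rows(rows=[0, 0, 0, 0, 0, 0, 0, 0, 0, 0, 0, 0, 0, 0, 0, 0, 0, 0, 0, 0, 0, 0, 0, 0, 0, 0, 0, 0, 0, 0, 0, 0, 0, 0, 0, 0], hand=-1)

```text
time: 5.4
tcp_pos: [653.0, 47.1, 244.5]
ee_rot: [0.003, 0.97, 0.012, -0.242]
contact_force: [3.2, -4.9, 5.9]
width: 0.164
finger_force: 58.7
```

>>> send_rows(rows=[0, 0, -0.05, 0, 0, 0, 0, 0, -0.15, 0, 0, 0, 0, 0, -0.3, 0, 0, 0, 0, 0, -0.45, 0, 0, 0, 0, 0, -0.6, 0, 0, 0, 0, 0, -0.6, 0, 0, 0, 0, 0, -0.6, 0, 0, 0])

```text
time: 6.1
tcp_pos: [709.2, 48.9, 350.4]
ee_rot: [0.003, 0.97, 0.012, -0.242]
contact_force: [-0.9, 0.7, -0.0]
width: 0.16
finger_force: 58.7
```

```bash
python3 pen.py w3
```

```text
6.1 0.16014960284848068
[[ 8.83000e-01  2.40000e-02 -4.69000e-01  7.09173e+02]
 [ 2.10000e-02 -1.00000e+00 -1.10000e-02  4.88980e+01]
 [-4.69000e-01 -0.00000e+00 -8.83000e-01  3.50450e+02]]
gold [437.7 152.4] [428, 151, 19, 4, 67] world [638.  -31.7  86.3] tool [ 59.3  78.9 267.6]
gold [439.  185.9] [436, 157, 7, 59, 227] world [619.8 -33.5  98.9] tool [ 37.3  80.3 265. ]
gold [318.1 168.6] [297, 165, 43, 9, 347] world [692.4  48.9 191.8] tool [ 59.7  -0.3 148. ]
gold [317.3 235.3] [313, 178, 10, 117, 1081] world [675.6  48.7 204.2] tool [ 39.   -0.6 144.9]
gold [ 23.3 205.5] [18, 200, 12, 12, 104] world [562.8 352.3  52.3] tool [  17.1 -306.8  328.6]
gold [161.8 211.4] [155, 206, 15, 13, 153] world [553.9 185.   52.3] tool [   5.7 -139.7  334.6]
gold [576.5 249.5] [519, 229, 121, 41, 204] world [ 485.1 -284.3   26.1] tool [-52.8 327.8 395.2]
gold [431.9 238.8] [424, 237, 17, 5, 75] world [585.5 -32.7 114.4] tool [-2.000e-01  7.870e+01  2.674e+02]
gold [423.8 317.4] [419, 317, 11, 2, 19] world [532.1 -34.5 143.8] tool [-61.2  79.1 266.5]
gold [317.2 332.7] [300, 327, 36, 13, 328] world [640.4  47.9 220. ] tool [  0.4  -0.6 147.5]
```

View pics/w3.png

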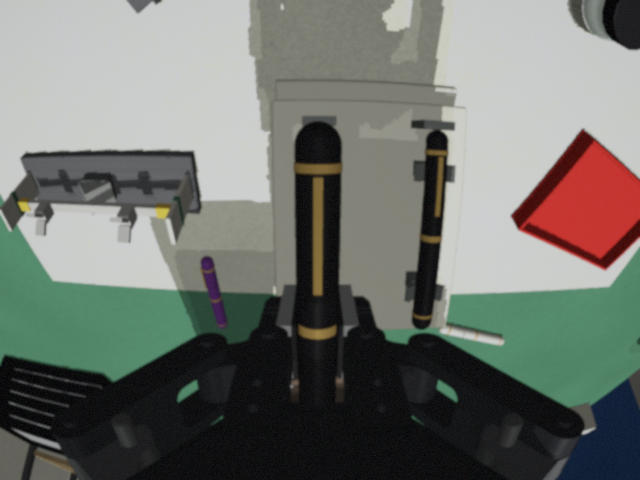

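The pen is held squarely: its middle band, at (317,332), is 0.4 mm from the tool axis, and its axis is 155 mm ahead of the TCP. Next I hover beside the balance to refine its pose.

```bash
python3 - <<'E'
from h import *
A=pose([625,150,78],44,0,115);B=pose([617,265,78],86.8,0,110)
print(rows(A,tool()),rows(B,A))
E
```

```text
[-0.3546 -0.5158  0.1984 -0.1742  0.4458 -0.6957] [ 0.3707 -0.4414  0.025   0.      0.     -0.7133]
```

>>> send_rows(rows=[-0.355, -0.515, 0.2, -0.174, 0.446, -0.696, -0.355, -0.515, 0.2, -0.174, 0.446, -0.696, -0.355, -0.515, 0.2, -0.174, 0.446, -0.696, -0.355, -0.515, 0.2, -0.174, 0.446, -0.696, -0.355, -0.515, 0.2, -0.174, 0.446, -0.696, -0.355, -0.515, 0.2, -0.174, 0.446, -0.696, -0.355, -0.515, 0.2, -0.174, 0.446, -0.696, -0.355, -0.515, 0.2, -0.174, 0.446, -0.696])

```text
time: 6.95
tcp_pos: [624.5, 149.5, 347.6]
ee_rot: [-0.0, 0.928, 0.373, -0.001]
contact_force: [0.2, -0.5, 0.1]
width: 0.166
finger_force: 59.7
```

>>> send_rows(rows=[0.37, -0.44, 0.025, 0, 0, -0.713, 0.37, -0.44, 0.025, 0, 0, -0.713, 0.37, -0.44, 0.025, 0, 0, -0.713, 0.37, -0.44, 0.025, 0, 0, -0.713, 0.37, -0.44, 0.025, 0, 0, -0.713, 0.37, -0.44, 0.025, 0, 0, -0.713, 0.37, -0.44, 0.025, 0, 0, -0.713])

```text
time: 7.65
tcp_pos: [617.3, 264.3, 342.6]
ee_rot: [-0.0, 0.729, 0.685, -0.001]
contact_force: [0.1, 0.1, -0.2]
width: 0.166
finger_force: 59.8
```

```bash
python3 pen.py w4
```

```text
7.65 0.16552524883357939
[[ 6.30000e-02  9.98000e-01 -1.00000e-03  6.17274e+02]
 [ 9.98000e-01 -6.30000e-02 -1.00000e-03  2.64258e+02]
 [-1.00000e-03 -1.00000e-03 -1.00000e+00  3.42622e+02]]
gold [230.6 115.6] [222, 105, 18, 22, 361] world [562.1 351.9  52.5] tool [ 84.2 -60.4 290.1]
gold [317.2 168.6] [295, 164, 42, 10, 292] world [621.4 324.7 194.9] tool [ 60.7   0.4 147.7]
gold [317.7 234.3] [313, 178, 10, 117, 976] world [620.2 303.9 197.5] tool [ 39.9   0.5 145.1]
gold [242.7 329.8] [235, 322, 16, 17, 233] world [551.2 183.5  52.5] tool [-84.4 -60.6 290.2]
gold [317.1 333.2] [301, 329, 33, 10, 232] world [617.7 265.3 195.3] tool [  1.1   0.4 147.3]
```

View pics/w4.png

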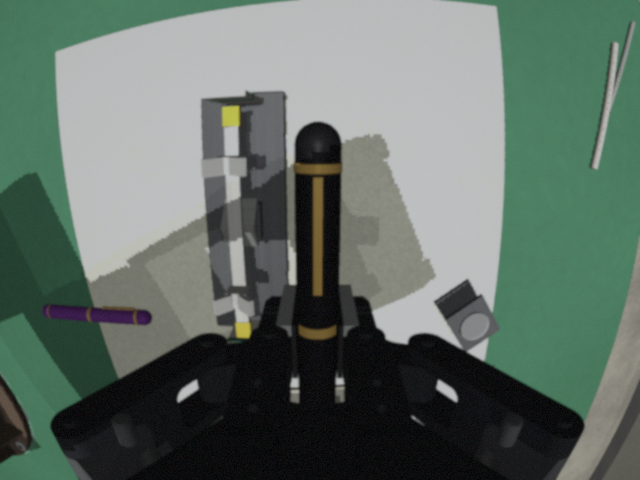

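The yellow tabs at (231,116) and (243,330) show the balance is parallel to the held pen. Its centre is 60.5 mm to the −y side, and the pen's own offset is about 1 mm along x.

>>> send_rows(rows=[-0.005, -0.304, 0, 0, 0, 0, -0.005, -0.304, 0, 0, 0, 0, -0.005, -0.304, 0.1, 0, 0, 0, -0.005, -0.304, 0.22, 0, 0, 0, -0.005, -0.304, 0.34, 0, 0, 0, -0.005, -0.304, 0.42, 0, 0, 0, -0.005, -0.304, 0.47, 0, 0, 0, -0.005, -0.304, 0.5, 0, 0, 0])

```text
time: 8.5
tcp_pos: [556.5, 266.7, 242.4]
ee_rot: [0.0, 0.727, 0.686, -0.0]
contact_force: [-0.4, 0.3, 0.2]
width: 0.159
finger_force: 60.0
```

>>> send_rows(rows=[0, 0, 0.02, 0, 0, 0, 0, 0, 0.03, 0, 0, 0, 0, 0, 0.037, 0, 0, 0, 0, 0, 0.041, 0, 0, 0, 0, 0, 0.041, 0, 0, 0, 0, 0, 0.041, 0, 0, 0])

```text
time: 9.1
tcp_pos: [556.6, 266.8, 235.2]
ee_rot: [0.0, 0.727, 0.687, 0.001]
contact_force: [-0.7, 0.0, -0.1]
width: 0.16
finger_force: 60.0
```

```bash
python3 pen.py w5; python3 -c "
from h import *
o=robot.get_obs();print(o['tcp_pos'],o['contact_force'],o['wrist_torque'])
p,d=robot.snapshot('side');cv2.imwrite('pics/s5.png',cv2.resize(p[300:480,130:370,::-1],None,fx=3,fy=3,interpolation=2))"
```

```text
9.1 0.16012787219300648
[[ 5.60000e-02  9.98000e-01  1.00000e-03  5.56642e+02]
 [ 9.98000e-01 -5.60000e-02  0.00000e+00  2.66837e+02]
 [ 0.00000e+00  1.00000e-03 -1.00000e+00  2.35187e+02]]
gold [316.9 100.3] [302, 83, 31, 36, 1060] world [561.9 352.1  52.5] tool [ 85.3   0.2 182.7]
gold [317.5 168.7] [300, 165, 35, 9, 267] world [560.9 327.4  87.6] tool [ 60.6   0.6 147.6]
gold [317.  235.3] [313, 178, 10, 117, 1052] world [559.4 306.2  90.1] tool [ 39.4   0.4 145.1]
gold [317.6 333.3] [303, 329, 30, 10, 209] world [557.6 268.1  87.9] tool [  1.3   0.7 147.3]
gold [ 80.1 382.6] [79, 380, 3, 7, 10] world [370.3 177.5  16.8] tool [ -99.7 -181.4  218.1]
[556.61012149 266.81742327 235.16806834] [-0.98179692 -0.96393518 -0.06364906] [ 0.01797476  0.0245314  -0.0592597 ]
```

View pics/s5.png

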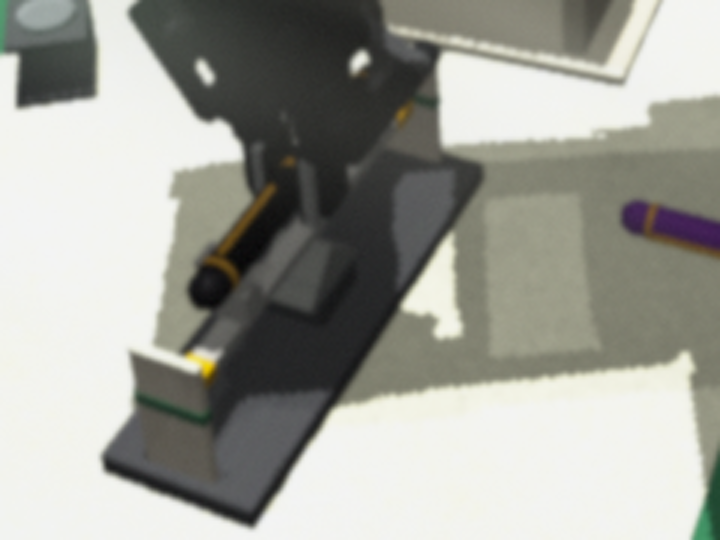

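The side view shows the pen over the saddles, just above seating, with the fingers straddling the beam. I lower the last 2 mm and release.

>>> send_rows(rows=[0, 0, 0.005, 0, 0, 0, 0, 0, 0.009, 0, 0, 0, 0, 0, 0.01, 0, 0, 0, 0, 0, 0.01, 0, 0, 0])

```text
time: 9.6
tcp_pos: [556.6, 267.0, 233.9]
ee_rot: [0.0, 0.727, 0.687, 0.001]
contact_force: [-5.6, 0.4, 18.4]
width: 0.165
finger_force: 61.9
```

>>> send_rows(rows=[0, 0, 0, 0, 0, 0, 0, 0, 0, 0, 0, 0, 0, 0, 0, 0, 0, 0, 0, 0, 0, 0, 0, 0, 0, 0, 0, 0, 0, 0], hand=-0.3)

```text
time: 10.1
tcp_pos: [556.6, 266.8, 232.8]
ee_rot: [0.0, 0.727, 0.687, 0.0]
contact_force: [0.5, -0.1, 0.3]
width: 0.35
finger_force: 0.0
```

>>> send_rows(rows=[0, 0, 0, 0, 0, 0, 0, 0, 0, 0, 0, 0, 0, 0, 0, 0, 0, 0, 0, 0, 0, 0, 0, 0, 0, 0, 0, 0, 0, 0, 0, 0, 0, 0, 0, 0, 0, 0, 0, 0, 0, 0, 0, 0, 0, 0, 0, 0])

```text
time: 10.9
tcp_pos: [556.6, 266.8, 232.9]
ee_rot: [0.0, 0.727, 0.687, 0.0]
contact_force: [0.5, -0.6, -0.4]
width: 0.349
finger_force: 0.0
```

```bash
python3 pen.py w6;  python3 -c "
from h import *
p,d=robot.snapshot('side');cv2.imwrite('pics/s6.png',cv2.resize(p[300:480,130:370,::-1],None,fx=3,fy=3,interpolation=2))"
```

```text
10.9 0.3494938630620041
[[ 5.60000e-02  9.98000e-01  1.00000e-03  5.56573e+02]
 [ 9.98000e-01 -5.60000e-02  0.00000e+00  2.66797e+02]
 [ 0.00000e+00  1.00000e-03 -1.00000e+00  2.32930e+02]]
gold [317.3  99.1] [303, 87, 29, 27, 693] world [562.2 353.4  38. ] tool [ 86.7   0.6 195. ]
gold [315.5 148.5] [295, 144, 43, 10, 395] world [560.2 333.3  75.2] tool [ 66.6  -0.3 157.8]
gold [316.3 214.6] [312, 155, 10, 119, 1027] world [559.4 311.1  82.1] tool [ 44.4   0.2 150.8]
gold [315.9 317.4] [299, 313, 34, 11, 289] world [557.2 275.   86. ] tool [  8.2   0.  146.9]
gold [ 78.9 383.5] [78, 380, 3, 9, 15] world [370.3 178.1  16.7] tool [ -99.  -181.2  216.1]
```

View pics/s6.png

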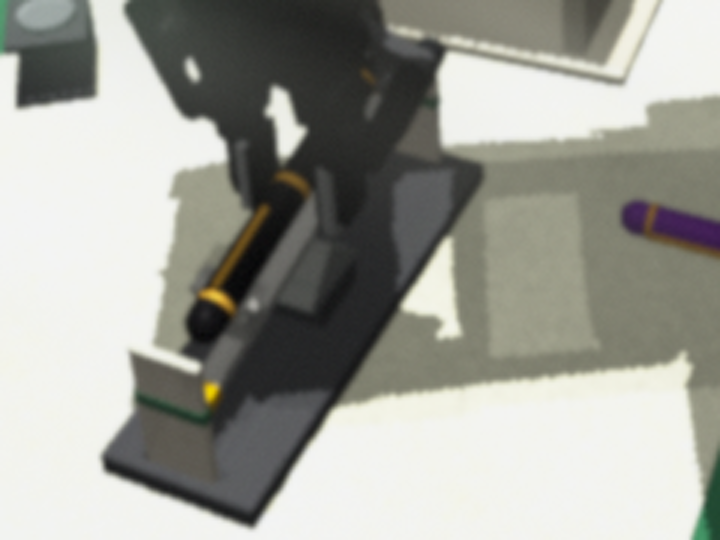

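The pen tipped fully: the low-end yellow tab dropped from z 52.5 to 38 (about 0.17 rad) with the pen within 1 mm of centre. So this pen is the faulty one. I regrasp it nearer the fingertips, because the tray floor needs clearance, with the tool tilted to match.

>>> send_rows(rows=[0.09, 0, -0.04, 0, -0.085, 0, 0.179, 0, -0.048, 0, -0.17, 0, 0.179, 0, -0.048, 0, -0.17, 0, 0.179, 0, -0.048, 0, -0.17, 0])

```text
time: 11.4
tcp_pos: [558.2, 302.9, 242.2]
ee_rot: [0.061, 0.723, 0.685, -0.064]
contact_force: [-0.1, 0.6, -0.9]
width: 0.35
finger_force: 0.0
```

```bash
python3 pen.py w7
```

```text
11.4 0.3501547323073284
[[ 5.40000e-02  9.99000e-01 -9.00000e-03  5.58225e+02]
 [ 9.83000e-01 -5.40000e-02 -1.75000e-01  3.02870e+02]
 [-1.75000e-01  0.00000e+00 -9.85000e-01  2.42156e+02]]
gold [318.5 104.5] [305, 89, 28, 32, 894] world [562.  351.6  38.3] tool [ 83.9   1.  192.1]
gold [318.4 168.4] [299, 165, 40, 9, 301] world [560.7 333.3  75.5] tool [ 59.3   0.8 158.8]
gold [317.8 229. ] [314, 177, 9, 108, 926] world [559.5 313.4  81.7] tool [ 38.5   0.6 156.1]
gold [317.  320.2] [300, 315, 35, 11, 267] world [557.2 274.9  85.8] tool [ -0.2   0.4 158.8]
gold [ 94.2 355.4] [93, 349, 4, 13, 25] world [370.2 179.   16.6] tool [ -92.3 -181.   245.5]
```

>>> send_rows(rows=[0, 0, 0, 0, 0, 0, 0, 0, 0, 0, 0, 0, 0, 0, 0, 0, 0, 0, 0, 0, 0, 0, 0, 0, 0, 0, 0, 0, 0, 0], hand=-1)

```text
time: 11.95
tcp_pos: [558.4, 302.2, 242.5]
ee_rot: [0.061, 0.724, 0.684, -0.065]
contact_force: [-3.9, -2.2, 3.1]
width: 0.154
finger_force: 58.6
```

>>> send_rows(rows=[0, 0, -0.04, 0, 0, 0, 0, 0, -0.1, 0, 0, 0, 0, 0, -0.25, 0, 0, 0, 0, 0, -0.45, 0, 0, 0, 0, 0, -0.65, 0, 0, 0, 0, 0, -0.8, 0, 0, 0, 0, 0, -0.8, 0, 0, 0])

```text
time: 12.65
tcp_pos: [561.0, 332.3, 405.9]
ee_rot: [0.062, 0.724, 0.685, -0.06]
contact_force: [0.4, -0.1, -0.9]
width: 0.163
finger_force: 60.2
```

```bash
python3 pen.py w8; python3 - <<'E'
from h import *
# balance check + tray from wrist/scene
p,d=robot.snapshot('scene'); P=cloud('scene',d); p=p.astype(int)
red=(p[...,0]>120)&(p[...,1]<60)&(p[...,2]<60)&(d>0)&(P[...,2]<40)&(P[...,1]<-100)
q=P[red]; print(cv2.minAreaRect(q[:,:2].astype(np.float32)), cv2.minAreaRect(q[abs(q[:,2]-4)<3][:,:2].astype(np.float32)))
T=tool(); C=pose([560,20,310],69.4,0,12); A=pose([545,-270,150],69.4,0,12)
print(rows(C,T), rows(A,C))
E
```

```text
12.65 0.1630489565019787
[[ 5.60000e-02  9.98000e-01 -1.00000e-03  5.60956e+02]
 [ 9.84000e-01 -5.50000e-02 -1.72000e-01  3.32252e+02]
 [-1.72000e-01  8.00000e-03 -9.85000e-01  4.05929e+02]]
gold [312.6 116.9] [306, 113, 15, 10, 127] world [561.4 355.   52.5] tool [ 83.2  -3.7 344.3]
gold [317.9 164.4] [301, 161, 35, 8, 238] world [564.9 364.6 239. ] tool [ 60.8   0.7 158.8]
gold [317.3 225.3] [313, 173, 9, 108, 840] world [563.4 344.3 245.1] tool [ 39.7   0.5 156.4]
gold [317.3 317.3] [302, 313, 30, 10, 209] world [561.3 306.1 249.3] tool [  1.3   0.5 158.8]
((539.5115356445312, -293.78302001953125), (208.22479248046875, 130.34671020507812), 69.17825317382812) ((531.8209838867188, -296.5240478515625), (198.07728576660156, 116.22744750976562), 69.5047836303711)
[-1.5953  0.0874 -0.0989  0.0285  0.1667  0.2892] [-1.3837  0.44    0.8     0.      0.     -0.    ]
```

The beam is level again (tab back at 52.5) and the pen is held. On to the tray.

>>> send_rows(rows=[-0.8, 0.044, -0.05, 0.0285, 0.1667, 0.289, -0.8, 0.044, -0.05, 0.0285, 0.1667, 0.289, -0.8, 0.044, -0.05, 0.0285, 0.1667, 0.289, -0.8, 0.044, -0.05, 0.0285, 0.1667, 0.289, -0.8, 0.044, -0.05, 0.0285, 0.1667, 0.289])

```text
time: 13.25
tcp_pos: [560.0, 172.9, 438.1]
ee_rot: [-0.0, 0.823, 0.568, -0.002]
contact_force: [-0.0, 1.5, -0.5]
width: 0.16
finger_force: 60.3
```

>>> send_rows(rows=[-0.95, 0.31, 0.1, 0, 0, 0, -0.95, 0.31, 0.1, 0, 0, 0, -0.95, 0.31, 0.1, 0, 0, 0, -0.95, 0.31, 0.1, 0, 0, 0, -0.95, 0.31, 0.1, 0, 0, 0])

```text
time: 13.75
tcp_pos: [550.9, -28.4, 416.9]
ee_rot: [-0.0, 0.823, 0.568, -0.003]
contact_force: [-0.2, 0.5, -0.2]
width: 0.156
finger_force: 60.3
```

>>> send_rows(rows=[-0.95, 0.31, 0.1, 0, 0, 0, -0.95, 0.31, 0.1, 0, 0, 0, -0.95, 0.31, 0.1, 0, 0, 0, -0.95, 0.31, 0.1, 0, 0, 0, -0.95, 0.31, 0.1, 0, 0, 0, -0.95, 0.31, 0.1, 0, 0, 0])

```text
time: 14.35
tcp_pos: [542.6, -224.5, 397.5]
ee_rot: [-0.001, 0.822, 0.569, -0.002]
contact_force: [0.3, 0.9, 0.0]
width: 0.157
finger_force: 60.3
```

```bash
python3 pen.py w9; python3 - <<'E'
from h import *
f=np.load('w9.npz'); p,d,T=f['p'].astype(int),f['d'],f['T']; P=cloud('wrist',d,T)
red=(p[...,0]>110)&(p[...,1]<60)&(p[...,2]<60)&(d>0)&(P[...,2]<40)
k,l,st,ce=cv2.connectedComponentsWithStats(red.astype(np.uint8)); red=l==1+np.argmax(st[1:,4])
q=P[red]; print(cv2.minAreaRect(q[:,:2].astype(np.float32)),np.percentile(q[:,2],[5,50,95]), q[:,:2].mean(0))
print(rows(pose([539.7,-294,60],69.4,0,12),T))
E
```

```text
14.35 0.15673284159089623
[[ 3.53000e-01  9.36000e-01 -4.00000e-03  5.42609e+02]
 [ 9.36000e-01 -3.53000e-01 -0.00000e+00 -2.24464e+02]
 [-2.00000e-03 -4.00000e-03 -1.00000e+00  3.97526e+02]]
gold [90.7 65.7] [88, 65, 6, 2, 9] world [373.1   6.5  17. ] tool [ 157.  -238.8  381.1]
gold [ 85.8 120.5] [82, 120, 9, 2, 17] world [345.1 -45.8  16.2] tool [  98.2 -246.5  382. ]
gold [317.8 164.5] [299, 161, 39, 9, 301] world [ 563.9 -167.6  238.4] tool [ 61.    0.4 159. ]
gold [271.4 185.6] [271, 167, 2, 36, 54] world [ 508.9 -190.7   25.9] tool [ 20.3 -42.2 371.7]
gold [286.8 181.8] [279, 172, 17, 22, 288] world [ 521.1 -193.6    5.1] tool [ 21.9 -29.7 392.5]
gold [317.4 224.6] [313, 173, 10, 108, 854] world [ 556.5 -186.9  241.1] tool [ 40.3   0.3 156.4]
gold [407.  184.5] [407, 180, 1, 10, 10] world [ 629.  -233.2   25.7] tool [ 22.9  85.2 371.5]
gold [272.8 237.7] [272, 222, 3, 37, 50] world [ 492.  -235.3   26.3] tool [-27.4 -42.3 371.4]
gold [274.7 284.7] [274, 277, 2, 19, 26] world [ 472.8 -285.8   25.7] tool [-81.4 -42.3 372.1]
gold [ 97.7 281.4] [93, 280, 10, 3, 19] world [ 269.5 -214.7   17. ] tool [ -86.6 -257.6  381.6]
gold [397.3 311.6] [394, 281, 7, 61, 88] world [ 581.8 -357.7   26.1] tool [-110.3   85.   371.3]
gold [317.2 317.5] [303, 314, 29, 9, 199] world [ 542.7 -223.2  238.6] tool [  1.5   0.2 158.9]
((568.4886474609375, -299.3724365234375), (196.9540557861328, 61.580810546875), 69.60250854492188) [3.88130284 5.16215338 6.5946173 ] [ 581.37921529 -279.47847797]
[-0.329   0.1121  0.8528 -0.0034  0.0016 -0.001 ]
```

>>> send_rows(rows=[-0.33, 0.11, 0.4, -0.003, 0.002, 0, -0.33, 0.11, 0.4, -0.003, 0.002, 0, -0.33, 0.11, 0.6, -0.003, 0.002, 0, -0.33, 0.11, 0.75, -0.003, 0.002, 0, -0.33, 0.11, 0.85, -0.003, 0.002, 0, -0.33, 0.11, 0.85, -0.003, 0.002, 0])

```text
time: 15.0
tcp_pos: [539.0, -291.7, 226.0]
ee_rot: [-0.002, 0.822, 0.57, -0.001]
contact_force: [-0.8, -0.0, -0.3]
width: 0.158
finger_force: 60.3
```

>>> send_rows(rows=[0, 0, 0.08, 0, 0, 0, 0, 0, 0.14, 0, 0, 0, 0, 0, 0.18, 0, 0, 0, 0, 0, 0.205, 0, 0, 0, 0, 0, 0.22, 0, 0, 0, 0, 0, 0.225, 0, 0, 0, 0, 0, 0.225, 0, 0, 0])

```text
time: 15.7
tcp_pos: [539.4, -294.4, 184.0]
ee_rot: [0.001, 0.822, 0.569, 0.001]
contact_force: [-0.7, -0.6, -0.6]
width: 0.16
finger_force: 60.3
```

>>> send_rows(rows=[0, 0, 0.006, 0, 0, 0, 0, 0, 0.012, 0, 0, 0, 0, 0, 0.016, 0, 0, 0, 0, 0, 0.016, 0, 0, 0])

```text
time: 16.1
tcp_pos: [539.3, -294.3, 180.6]
ee_rot: [0.001, 0.822, 0.569, 0.0]
contact_force: [-0.6, 0.0, -0.8]
width: 0.159
finger_force: 60.3
```

>>> send_rows(rows=[0, 0, 0.004, 0, 0, 0, 0, 0, 0.007, 0, 0, 0, 0, 0, 0.007, 0, 0, 0])

```text
time: 16.4
tcp_pos: [539.4, -294.3, 179.7]
ee_rot: [0.001, 0.822, 0.569, 0.0]
contact_force: [-2.2, 2.2, 8.5]
width: 0.153
finger_force: 61.2
```

Contact at 8.5 N, so the pen is on the floor. Release and retreat.

>>> send_rows(rows=[0, 0, 0, 0, 0, 0, 0, 0, 0, 0, 0, 0, 0, 0, 0, 0, 0, 0, 0, 0, 0, 0, 0, 0], hand=-0.3)

```text
time: 16.8
tcp_pos: [539.3, -294.3, 179.2]
ee_rot: [0.001, 0.822, 0.569, 0.0]
contact_force: [-0.3, -0.4, 0.0]
width: 0.352
finger_force: 0.0
```

>>> send_rows(rows=[0, 0, -0.03, 0, 0, 0, 0, 0, -0.1, 0, 0, 0, 0, 0, -0.3, 0, 0, 0, 0, 0, -0.55, 0, 0, 0, 0, 0, -0.8, 0, 0, 0, 0, 0, -0.99, 0, 0, 0, 0, 0, -0.99, 0, 0, 0])

```text
time: 17.5
tcp_pos: [540.1, -294.8, 384.4]
ee_rot: [0.005, 0.822, 0.569, 0.002]
contact_force: [0.2, -0.7, -0.3]
width: 0.353
finger_force: 0.0
```

```bash
python3 pen.py w10; python3 - <<'E'
from h import *
T=tool()
# R pen grasp approach: from w2/w3 band world
C=pose([583,-37,112],1.3,28,120); M=pose([575,-130,180],35,12,90); print(rows(M,T),rows(C,M),'\n',rows(C,T))
E
```

```text
17.5 0.35302757170282134
[[ 3.52000e-01  9.36000e-01  1.00000e-02  5.40126e+02]
 [ 9.36000e-01 -3.52000e-01 -6.00000e-03 -2.94813e+02]
 [-2.00000e-03  1.10000e-02 -1.00000e+00  3.84421e+02]]
gold [320.3 102. ] [237, 94, 146, 51, 337] world [ 590.7 -203.    25.9] tool [104.4  11.1 358.5]
gold [316.3 113.6] [246, 100, 129, 36, 3232] world [ 576.4 -214.6    5.1] tool [ 88.6   1.5 379.2]
gold [237.  132.5] [237, 128, 1, 10, 10] world [ 502.8 -204.9   26.1] tool [ 71.7 -70.6 357.4]
gold [239.7 195.8] [237, 141, 6, 111, 167] world [ 483.3 -258.    25.9] tool [ 15.1 -70.2 357.7]
gold [312.  159.5] [304, 140, 16, 49, 209] world [ 556.4 -250.5   22.6] tool [ 47.8  -4.4 361.7]
gold [273.7 166.5] [247, 142, 56, 65, 2084] world [ 519.1 -246.5    5.1] tool [ 38.5 -40.9 378.8]
gold [381. 170.] [381, 163, 1, 15, 15] world [ 610.6 -281.9   26.1] tool [ 37.5  57.4 358.9]
gold [380.  203.5] [380, 199, 1, 10, 10] world [ 599.9 -310.5   26. ] tool [  7.   57.4 359.1]
gold [312.1 206.9] [307, 206, 11, 3, 30] world [ 540.6 -293.2   20.9] tool [  2.4  -4.2 363.5]
gold [378.  246.5] [378, 242, 1, 10, 10] world [ 585.5 -349.5   26. ] tool [-34.6  57.7 359.1]
gold [245.  284.7] [244, 270, 3, 30, 43] world [ 452.1 -341.1   26. ] tool [-73.6 -70.1 357.8]
gold [317.4 311.5] [282, 311, 70, 2, 136] world [ 509.1 -392.9   26. ] tool [-102.1    1.5  358.6]
[ 1.0422  0.0221 -0.1916  0.0676 -0.1951  0.5703] [ 6.365e-01  2.000e-04  1.961e-01  1.927e-01 -2.589e-01  5.295e-01] 
 [ 1.5226  0.3483  0.1346  0.2841 -0.4134  1.1095]
```

The rejected pen lies flat in the tray (band at (540.6, −293.2), top at z 20.9). Now the second pen.

```bash
python3 - <<'E'
from h import *
T=tool()
C=pose([582.4,-34.5,107.4],1.35,28,90); M=pose([572,-140,160],35,12,90); print(rows(M,T),rows(C,M))
E
```

```text
[ 0.9902  0.0248 -0.0915  0.0676 -0.1951  0.5703] [ 0.6357 -0.0836  0.253   0.1924 -0.2589  0.5287]
```

>>> send_rows(rows=[0.99, 0.025, -0.09, 0.068, -0.195, 0.57, 0.99, 0.025, -0.09, 0.068, -0.195, 0.57, 0.99, 0.025, -0.09, 0.068, -0.195, 0.57, 0.99, 0.025, -0.09, 0.068, -0.195, 0.57, 0.99, 0.025, -0.09, 0.068, -0.195, 0.57, 0.99, 0.025, -0.09, 0.068, -0.195, 0.57], hand=0.2)

```text
time: 18.15
tcp_pos: [614.5, -106.7, 394.9]
ee_rot: [0.029, 0.949, 0.298, -0.103]
contact_force: [0.1, -0.8, 0.3]
width: 0.602
finger_force: 0.0
```

>>> send_rows(rows=[0.636, -0.084, 0.253, 0.192, -0.259, 0.529, 0.636, -0.084, 0.253, 0.192, -0.259, 0.529, 0.636, -0.084, 0.253, 0.192, -0.259, 0.529, 0.636, -0.084, 0.253, 0.192, -0.259, 0.529, 0.636, -0.084, 0.253, 0.192, -0.259, 0.529, 0.636, -0.084, 0.253, 0.192, -0.259, 0.529, 0.636, -0.084, 0.253, 0.192, -0.259, 0.529])

```text
time: 18.85
tcp_pos: [696.3, -31.9, 318.8]
ee_rot: [0.001, 0.97, 0.013, -0.244]
contact_force: [-0.7, -0.1, -0.1]
width: 0.612
finger_force: 0.0
```

```bash
python3 pen.py w11; python3 - <<'E'
from h import *
print(rows(pose([582.4,-34.5,107.4],1.35,28,90),tool()))
E
```

```text
18.85 0.6115550992557467
[[ 8.80000e-01  2.50000e-02 -4.74000e-01  6.96297e+02]
 [ 2.40000e-02 -1.00000e+00 -8.00000e-03 -3.18600e+01]
 [-4.74000e-01 -4.00000e-03 -8.80000e-01  3.18799e+02]]
gold [320.1 153.5] [310, 152, 21, 4, 73] world [638.1 -33.4  86.5] tool [ 58.9   1.  232.2]
gold [319.3 193.3] [317, 160, 6, 70, 337] world [620.3 -33.6  98.3] tool [ 37.6   0.7 230.2]
gold [547. 207.] [532, 192, 33, 27, 195] world [ 556.2 -249.2   21.8] tool [ 12.2 214.9 329.7]
gold [571.6 219.2] [566, 212, 10, 13, 55] world [ 541.8 -293.9   20.2] tool [ -0.8 259.2 338.3]
gold [ 67.7 220.1] [64, 217, 8, 9, 49] world [555.7 187.   52.3] tool [   7.9 -221.3  299.5]
gold [551.3 257.5] [466, 227, 174, 56, 265] world [ 489.9 -297.    26.1] tool [-49.3 261.  357.8]
gold [598.7 236.5] [595, 232, 8, 9, 23] world [ 518.3 -350.9   20.7] tool [-23.1 315.7 349.5]
gold [319.1 257.2] [309, 255, 21, 6, 101] world [585.7 -34.4 114.4] tool [ -0.4   0.5 232.4]
gold [317.9 346.4] [313, 346, 10, 2, 16] world [532.1 -35.4 143.8] tool [-61.6   0.  232. ]
[-0.0059  0.0002 -0.0225 -0.0026  0.0046  0.0032]
```

>>> send_rows(rows=[-0.005, 0.003, 0.12, -0.003, 0.005, 0.003, -0.005, 0.003, 0.22, -0.003, 0.005, 0.003, -0.004, 0.003, 0.31, -0.003, 0.005, 0.003, -0.004, 0.003, 0.37, -0.003, 0.005, 0.003, -0.004, 0.003, 0.4, -0.003, 0.005, 0.003, -0.004, 0.003, 0.42, -0.003, 0.005, 0.003, -0.004, 0.003, 0.427, -0.003, 0.005, 0.003, -0.004, 0.003, 0.427, -0.003, 0.005, 0.003])

```text
time: 19.7
tcp_pos: [655.7, -32.6, 244.7]
ee_rot: [0.003, 0.97, 0.011, -0.242]
contact_force: [0.3, -0.1, 0.1]
width: 0.6
finger_force: 0.0
```

>>> send_rows(rows=[0, 0, 0, 0, 0, 0, 0, 0, 0, 0, 0, 0, 0, 0, 0, 0, 0, 0, 0, 0, 0, 0, 0, 0, 0, 0, 0, 0, 0, 0, 0, 0, 0, 0, 0, 0], hand=-1)

```text
time: 20.3
tcp_pos: [655.7, -32.9, 244.8]
ee_rot: [0.003, 0.97, 0.011, -0.242]
contact_force: [3.1, -5.1, 5.9]
width: 0.161
finger_force: 58.6
```

>>> send_rows(rows=[0, 0, -0.05, 0, 0, 0, 0, 0, -0.15, 0, 0, 0, 0, 0, -0.3, 0, 0, 0, 0, 0, -0.45, 0, 0, 0, 0, 0, -0.6, 0, 0, 0, 0, 0, -0.6, 0, 0, 0, 0, 0, -0.6, 0, 0, 0])

```text
time: 21.0
tcp_pos: [711.9, -31.0, 350.8]
ee_rot: [0.003, 0.97, 0.011, -0.242]
contact_force: [0.0, -0.2, -1.6]
width: 0.162
finger_force: 58.6
```

```bash
python3 pen.py w12; python3 - <<'E'
from h import *
T=tool(); A=pose([625,110,78],42,0,125);B=pose([617,265,78],86.8,0,110)
print(rows(A,T),rows(B,A))
E
```

```text
21.0 0.16241876971603145
[[ 8.83000e-01  2.20000e-02 -4.69000e-01  7.11938e+02]
 [ 1.90000e-02 -1.00000e+00 -1.10000e-02 -3.09520e+01]
 [-4.69000e-01  1.00000e-03 -8.83000e-01  3.50810e+02]]
gold [318.  171.3] [298, 168, 41, 9, 305] world [694.2 -31.1 192. ] tool [ 58.8  -0.3 148.6]
gold [317.4 239.1] [313, 181, 10, 116, 995] world [676.1 -31.3 204.8] tool [ 36.8  -0.5 145.7]
gold [527.9 199.4] [513, 185, 32, 26, 196] world [ 555.3 -250.6   21.3] tool [ 11.9 215.8 366.9]
gold [543.8 244.5] [453, 201, 179, 71, 312] world [ 491.6 -321.1   26. ] tool [-47.9 284.9 393.4]
gold [552.3 210.8] [547, 203, 10, 14, 58] world [ 541.4 -294.3   19.8] tool [ -0.6 259.3 375.3]
gold [ 88.9 213.1] [85, 210, 9, 9, 58] world [556.1 186.2  52.6] tool [   6.5 -220.8  334. ]
gold [580.1 227.4] [577, 223, 7, 9, 22] world [ 518.8 -351.4   20.3] tool [-21.8 315.8 386. ]
gold [317.6 334. ] [301, 328, 34, 13, 301] world [642.  -32.3 220.3] tool [ -0.6  -0.3 148.1]
[-0.3867 -0.7143  0.1599 -0.1656  0.4478 -0.6649] [ 0.4889 -0.6027  0.075   0.      0.     -0.7467]
```

>>> send_rows(rows=[-0.387, -0.714, 0.16, -0.166, 0.448, -0.665, -0.387, -0.714, 0.16, -0.166, 0.448, -0.665, -0.387, -0.714, 0.16, -0.166, 0.448, -0.665, -0.387, -0.714, 0.16, -0.166, 0.448, -0.665, -0.387, -0.714, 0.16, -0.166, 0.448, -0.665, -0.387, -0.714, 0.16, -0.166, 0.448, -0.665, -0.387, -0.714, 0.16, -0.166, 0.448, -0.665, -0.387, -0.714, 0.16, -0.166, 0.448, -0.665])

```text
time: 21.85
tcp_pos: [624.7, 109.5, 357.8]
ee_rot: [0.0, 0.934, 0.357, -0.001]
contact_force: [0.1, 0.3, 0.6]
width: 0.162
finger_force: 59.3
```

>>> send_rows(rows=[0.489, -0.603, 0.075, 0, 0, -0.747, 0.489, -0.603, 0.075, 0, 0, -0.747, 0.489, -0.603, 0.075, 0, 0, -0.747, 0.489, -0.603, 0.075, 0, 0, -0.747, 0.489, -0.603, 0.075, 0, 0, -0.747, 0.489, -0.603, 0.075, 0, 0, -0.747, 0.489, -0.603, 0.075, 0, 0, -0.747, 0.489, -0.603, 0.075, 0, 0, -0.747])

```text
time: 22.65
tcp_pos: [617.3, 264.6, 342.6]
ee_rot: [0.0, 0.728, 0.686, -0.001]
contact_force: [-0.1, -0.6, -1.2]
width: 0.165
finger_force: 59.3
```

```bash
python3 pen.py w13
```

```text
22.65 0.165462096828837
[[ 5.90000e-02  9.98000e-01 -1.00000e-03  6.17305e+02]
 [ 9.98000e-01 -5.90000e-02 -1.00000e-03  2.64566e+02]
 [-1.00000e-03 -0.00000e+00 -1.00000e+00  3.42616e+02]]
gold [231.  115.4] [222, 105, 19, 21, 364] world [562.1 351.9  52.5] tool [ 84.4 -60.1 290. ]
gold [317.4 171.5] [299, 168, 38, 9, 277] world [621.2 323.9 194.1] tool [ 59.7   0.4 148.5]
gold [317.  237.9] [313, 181, 9, 115, 1033] world [619.8 302.5 196.7] tool [ 38.2   0.4 145.8]
gold [242.3 329.6] [234, 322, 17, 16, 237] world [551.4 183.9  52.6] tool [-84.  -60.9 290.1]
gold [317.2 334.4] [302, 330, 32, 10, 222] world [617.7 264.5 194.6] tool [  0.2   0.4 148. ]
```

>>> send_rows(rows=[0, -0.304, 0, 0, 0, 0, 0, -0.304, 0, 0, 0, 0, 0, -0.304, 0.1, 0, 0, 0, 0, -0.304, 0.22, 0, 0, 0, 0, -0.304, 0.34, 0, 0, 0, 0, -0.304, 0.42, 0, 0, 0, 0, -0.304, 0.47, 0, 0, 0, 0, -0.304, 0.5, 0, 0, 0])

```text
time: 23.5
tcp_pos: [556.6, 267.9, 242.4]
ee_rot: [0.0, 0.727, 0.687, -0.0]
contact_force: [0.2, 0.3, 0.9]
width: 0.167
finger_force: 59.4
```

>>> send_rows(rows=[0, 0, 0.02, 0, 0, 0, 0, 0, 0.03, 0, 0, 0, 0, 0, 0.037, 0, 0, 0, 0, 0, 0.037, 0, 0, 0, 0, 0, 0.037, 0, 0, 0])

```text
time: 24.0
tcp_pos: [556.7, 268.1, 236.1]
ee_rot: [0.001, 0.726, 0.687, 0.0]
contact_force: [0.7, -0.3, 1.2]
width: 0.162
finger_force: 59.4
```

```bash
python3 pen.py w14
```

```text
24.0 0.16168832028729554
[[ 5.50000e-02  9.98000e-01  1.00000e-03  5.56697e+02]
 [ 9.98000e-01 -5.50000e-02 -0.00000e+00  2.68120e+02]
 [-0.00000e+00  2.00000e-03 -1.00000e+00  2.36060e+02]]
gold [316.9 103.5] [302, 87, 31, 34, 1048] world [561.9 351.9  52.5] tool [ 84.    0.3 183.5]
gold [317.  171.5] [300, 168, 35, 9, 262] world [560.6 327.6  87.7] tool [ 59.7   0.4 148.3]
gold [317.  237.3] [313, 181, 9, 115, 1021] world [559.4 306.4  90.2] tool [ 38.5   0.4 145.8]
gold [317.3 334.5] [302, 330, 31, 10, 210] world [557.4 268.3  88.1] tool [  0.2   0.5 148. ]
gold [ 80.9 382.7] [80, 379, 3, 9, 14] world [370.1 177.7  16.9] tool [-100.6 -181.6  218.9]
```

>>> send_rows(rows=[0, 0, 0.004, 0, 0, 0, 0, 0, 0.007, 0, 0, 0, 0, 0, 0.007, 0, 0, 0, 0, 0, 0.007, 0, 0, 0])

```text
time: 24.45
tcp_pos: [556.6, 268.2, 234.8]
ee_rot: [0.001, 0.726, 0.687, 0.0]
contact_force: [-3.2, -0.6, 9.2]
width: 0.166
finger_force: 60.4
```

Seated, at 9 N. Release gently and let it settle.

>>> send_rows(rows=[0, 0, 0, 0, 0, 0, 0, 0, 0, 0, 0, 0, 0, 0, 0, 0, 0, 0, 0, 0, 0, 0, 0, 0, 0, 0, 0, 0, 0, 0], hand=-0.3)

```text
time: 24.95
tcp_pos: [556.6, 268.1, 234.2]
ee_rot: [0.001, 0.726, 0.687, 0.0]
contact_force: [0.6, -0.5, 0.4]
width: 0.348
finger_force: 0.0
```

>>> send_rows(rows=[0, 0, 0, 0, 0, 0, 0, 0, 0, 0, 0, 0, 0, 0, 0, 0, 0, 0, 0, 0, 0, 0, 0, 0, 0, 0, 0, 0, 0, 0, 0, 0, 0, 0, 0, 0, 0, 0, 0, 0, 0, 0, 0, 0, 0, 0, 0, 0])

```text
time: 25.75
tcp_pos: [556.6, 268.1, 234.3]
ee_rot: [0.001, 0.726, 0.687, 0.0]
contact_force: [0.8, 0.2, -0.2]
width: 0.348
finger_force: 0.0
```

```bash
python3 pen.py w15
```

```text
25.75 0.3480984536144234
[[ 5.50000e-02  9.98000e-01  1.00000e-03  5.56596e+02]
 [ 9.98000e-01 -5.50000e-02 -1.00000e-03  2.68068e+02]
 [-1.00000e-03  1.00000e-03 -1.00000e+00  2.34286e+02]]
gold [317.6 102.7] [302, 86, 32, 35, 1046] world [562.1 352.   52. ] tool [ 84.3   0.6 182.2]
gold [317.1 170. ] [298, 166, 38, 9, 280] world [560.5 328.   85.9] tool [ 60.2   0.4 148.3]
gold [316.7 234.9] [313, 179, 9, 116, 974] world [559.2 307.7  88.6] tool [ 39.8   0.3 145.7]
gold [316.1 333.8] [300, 329, 33, 10, 233] world [556.9 268.7  86.6] tool [8.000e-01 1.000e-01 1.476e+02]
gold [ 79.9 383.2] [79, 380, 3, 8, 14] world [369.9 178.2  16.4] tool [ -99.9 -181.6  217.7]
```

It stays level (tab 52.0, about 0.006 rad). Retreat straight up.

>>> send_rows(rows=[0, 0, -0.03, 0, 0, 0, 0, 0, -0.08, 0, 0, 0, 0, 0, -0.16, 0, 0, 0, 0, 0, -0.3, 0, 0, 0, 0, 0, -0.5, 0, 0, 0, 0, 0, -0.75, 0, 0, 0, 0, 0, -0.95, 0, 0, 0, 0, 0, -0.95, 0, 0, 0])

```text
time: 26.6
tcp_pos: [557.5, 268.7, 431.4]
ee_rot: [0.002, 0.726, 0.687, 0.005]
contact_force: [1.0, -0.7, -0.3]
width: 0.353
finger_force: 0.0
```

>>> send_rows(rows=[0, 0, 0, 0, 0, 0, 0, 0, 0, 0, 0, 0, 0, 0, 0, 0, 0, 0, 0, 0, 0, 0, 0, 0, 0, 0, 0, 0, 0, 0, 0, 0, 0, 0, 0, 0])

```text
time: 27.2
tcp_pos: [556.4, 268.2, 423.8]
ee_rot: [0.0, 0.726, 0.687, -0.0]
contact_force: [0.3, -0.1, -0.6]
width: 0.348
finger_force: 0.0
```

```bash
python3 pen.py w16; python3 -c "
from h import *
p,_=robot.snapshot('side');q,_=robot.snapshot('scene')
a=cv2.resize(p[150:480,120:440],(400,412));b=cv2.resize(q[180:420,100:520],(400,229))
c=np.zeros((412,800,3),np.uint8);c[:,:400]=a;c[:229,400:]=b;cv2.imwrite('pics/fin.png',c[:,:,::-1])"
```

```text
27.2 0.347816081042107
[[ 5.50000e-02  9.98000e-01  0.00000e+00  5.56406e+02]
 [ 9.98000e-01 -5.50000e-02 -1.00000e-03  2.68196e+02]
 [-1.00000e-03  0.00000e+00 -1.00000e+00  4.23843e+02]]
gold [317.4 117. ] [311, 109, 14, 16, 211] world [561.9 352.1  51.8] tool [ 84.4   0.7 372. ]
gold [317.2 160.9] [309, 143, 18, 53, 229] world [559.3 318.9  88. ] tool [ 5.110e+01 -1.000e-01  3.358e+02]
gold [317.1 215.1] [313, 214, 9, 4, 21] world [557.  268.8  87. ] tool [  0.9   0.4 336.8]
gold [314.8 293.9] [310, 291, 12, 6, 49] world [549.4 178.9  53.2] tool [-89.2  -2.2 370.7]
```

View pics/fin.png

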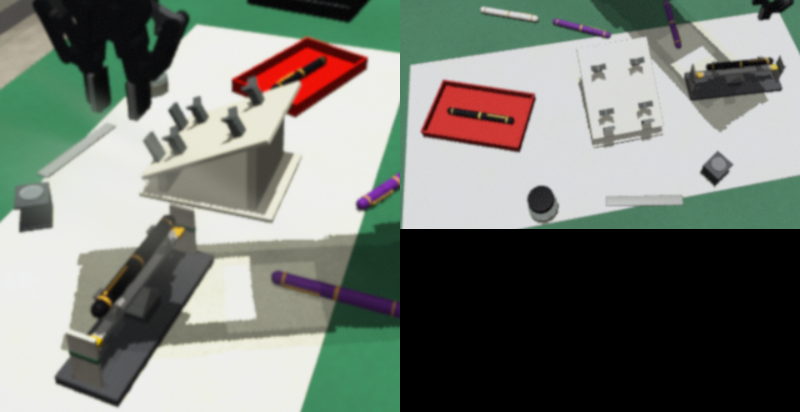

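The final picture shows the sound pen level on the balance (side view, about (130,265)) and the faulty pen flat in the tray (scene view, (480,115)). The stand is empty and the other things are where they were.

```bash
python3 -c "
from bench import robot
print(robot.job_done())"
```

```text
the job is handed in; nothing more can be done
None
```

The pen first tested tipped the balance and now lies flat in the red reject tray; the other, sound pen lies centred and level on the balance, and the job was handed in at about 27 s.

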